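Clear the stand and load the offcut crate up its ramp

TASK

The small plywood caddy is standing on the raised shelf where the blue crate of offcuts belongs. Hang the caddy by its red handle on both arms of the yellow double hook, keeping it upright, then push the crate up the ramp, keeping it on its underside and without lifting it, until its rear edge drops behind the metal lip and it sits flat on the shelf. Leave the other things on the table where they are.

Things in the scene. Friction and masses are not known exactly. Their poses are not given: they have to be found in the camera images.
- stand: Fixed wooden loading stand with ramp, lip and shelf. Origin on the table below the lip's rear (shelf-side) edge, midway across; +y points up the ramp, x across, z up. Its channel is 146 mm wide inside, between 12 mm side boards that stand about 22 mm above the ramp and reach height 62 mm beside the shelf. All heights are above the table.
- ramp_foot (a point): Middle of the ramp's foot, at table height, 160 mm before the lip's rear edge. The ramp rises straight from here to height 42 mm over 150 mm. Two flared guides, 26 mm tall, open the entry from 142 mm wide at y = -12 mm to 216 mm wide at y = -70 mm from this point. Axes as stand.
- lip (a point): Middle of the top rear edge of the aluminium lip, height 42 mm. The lip's flat top is 10 mm deep (y = -10 to 0), its rear face is upright and 12 mm tall down to the shelf. Axes as stand.
- shelf (a point): Centre of the level shelf behind the lip, height 30 mm; it is 136 mm long (y = -68 at the lip to 68 at the end stop, which is 60 mm high) and 146 mm wide. Axes as stand.
- crate: Blue crate packed level with offcuts, no wall to pinch: a solid block 124 (x) x 110 (y) x 58 tall mm, 0.4 to 0.8 kg, slides easily (friction about 0.35). Origin: centre of its underside; y is the travel direction. It starts flat on the table before the ramp's foot, centre 280 to 320 mm before the lip, up to 15 mm off the ramp's centre line, its y within 0.2 rad of the stand's.
- caddy: Small open plywood caddy, 70 (x) x 124 (y) mm, sides 42 tall, with two end boards 40 wide and 130 tall carrying a red round dowel handle along its y; 0.22 kg. Origin: centre of its underside. It starts upright on the stand's shelf with the handle roughly across the ramp.
- caddy_handle (a point): Middle of the red dowel handle: 12 mm diameter, along the caddy's y, 108 mm free length between the end boards, its axis 115 mm above the caddy's underside and 73 mm above the rims of its sides. Axes as caddy.
- hook: Fixed yellow double hook on a dark steel post 200 mm tall. Origin on the table below the low point of its arms, midway between them. Two round arms, 8 mm thick, 74 mm apart between centres (y = -37 and 37), run along x to free ends at -x; nothing lies between them. Cross bar at x = 93 to 107 mm, its top 203 mm above the table; foot plate x = 75 to 175, 140 wide.
- hook_seat (a point): Midway between the two arms, level with the top of their low part (x = -12 to 12 mm), 184 mm above the table; the hung handle's axis rests 6 mm above it, along this frame's y. The arms turn up at the free end to x = -34, 26 mm higher, and rise gently by 18 mm to the cross bar. Axes as hook.
- green_bottle: Bystander: green glass bottle with a green cap, 62 across, 200 tall mm; to be left where it is.
- water_bottle: Bystander: clear bottle with a blue label, 66 across, 190 tall mm; to be left where it is.
- glue: Bystander: yellow glue bottle with an orange cap, 44 across, 100 tall mm; to be left where it is.
- tape: Bystander: yellow tape measure, 62 x 40 x 60 tall mm; to be left where it is.
- offcut: Bystander: wood block, 50 x 110 x 22 mm; to be left where it is.

How it is judged:
By the outcome, as a careful person would: the job done as asked, in the order asked, and still so for the second after the job is handed in, with the robot touching nothing.
It also fails if it takes over 72 s, if anything falls off the work surface, if the arm or the gripper's body presses on something with over 40 N, if the wrist force passes 120 N, or if a joint passes its speed limit or range.

ROBOT

A 6-joint arm with a two-finger parallel gripper is mounted at the origin on the work surface. World frame = base frame: x ahead of the robot, y to its left, z up, the work surface at z = 0. Lengths are in m, angles in rad, forces in N, time in s.
With the tool pointing down it reaches from about 0.4 to 0.925 m from the base axis. Payload 3.4 kg.
Tool frame: the origin (TCP) lies on the centre line of the jaws, within the pads' length; the fingertips stand 11 mm ahead of it and the grasp point (between the pads) lies 8 mm behind it; z points along the fingers, y is the direction in which the jaws open and shut (so a half turn about z gives the same grasp; the last joint's range is limited). The gripper opens to 85 mm and grips with 20 to 120 N. Pads are 22 mm wide; open, the fingers measure 114 mm over their backs; the gripper's body (76 mm by 85 mm) begins 54 mm behind the grasp point. The pads swing forward as they close: fully open they stand 13 mm farther back than shut.
Start: joints at [1.208, 0.307, 1.506, -0, 1.328, -0.073], TCP at [0.164, 0.551, 0.206] pointing down, gripper open.
Joint ranges: [-3.12, 3.12], [-1.05, 2.28], [0.14, 2.33], [-1.42, 4.57], [0.1, 2.73], [-2.68, 2.68]. Speed limits (rad/s): [2.57, 2.57, 3.14, 3.14, 3.14, 3.14].

INTERFACE

Orientations are given as a 3x3 rotation matrix whose columns are the frame's x, y, z axes.
In Python, from station import bot, viewer gives the robot as it stands. Calls block until the motion is done:
- bot.movep(position, orientation): joint-space move of the TCP to a pose.
- bot.move_linear(position, v=0.15, orientation=None, f_stop=None): straight line of the TCP; orientation=None keeps the orientation; v is the mean speed in m/s. With f_stop (N) it stops when the force on the tool has changed by that much, and returns True; else False.
- bot.goto_joints(angles): joint-space move.
- bot.set_gripper(opening): finger opening in m; the grip force is fixed at half the most; returns when the fingers have stopped.
- bot.hold(seconds).
- bot.ik(position, orientation): joint angles nearest the present ones, or None.
- viewer.camera(name): name is "side" or "top"; returns a dict with "color" (384x512x3 uint8, blue, green, red), "intrinsics" (3x3 intrinsics, pixels), "distortion" ([k1, k2, p1, p2, k3] as OpenCV has them; the pictures are not rectified), "camera_from_world" (4x4, takes a point from world to camera coordinates). Camera axes: x right, y down, z forward; pixel columns grow to the right and rows downward; lengths in m; the calibration is good to about 2 mm. A picture is of the moment at which its call begins. There is no depth.
A pose or a line that the arm cannot do raises bot.IKError and nothing moves.
- bot.job_done(): hands the job in, once; it reports no verdict.
Readings, each from a call of its own:
- bot.get_clock(): time.
- bot.get_q(): joint angles.
- bot.get_joint_vel(): joint speeds.
- bot.get_effort(): joint torques, N m.
- bot.get_ee_pos(): TCP position.
- bot.get_tool_rot(): TCP orientation.
- bot.get_ft_force(): force on the tool from outside, world axes, zero at the start.
- bot.get_wrist_torque(): the same for the moment, N m.
- bot.get_grip_width(): finger opening in m.
Only numpy, scipy, OpenCV 4.12 (cv2) and the standard library are available. Lean on these libraries where they do the work, as an engineer would, in place of code of your own. Each camera call takes 0.05 s, during which the arm holds its last target. There are 200 camera calls.

## Working session

There is one attempt and no reset: what is moved stays moved. The work goes in short steps, each a Python script; the robot and the scene stay as the last script left them, time stands still between calls to the robot, and variables do not carry over. Pictures are saved under pics/ and viewed, about 8 in all and at most 12, crops included, and the job is handed in when it is done.

```bash
ls; mkdir -p pics
python3 - <<'E'
from station import bot, viewer
import cv2,pickle
for n in("side","top"):
    c=viewer.camera(n); cv2.imwrite(f"pics/{n}0.png",cv2.resize(c["color"],(800,600),interpolation=cv2.INTER_CUBIC))
    pickle.dump(c,open(f"{n}0.pkl","wb"))
    print(c["intrinsics"],c["distortion"],c["camera_from_world"])
E
```

```text
pics
[[404.09895693   0.         260.51007679]
 [  0.         404.09895693 188.65619752]
 [  0.           0.           1.        ]] [-0.13325107  0.          0.          0.          0.        ] [[ 0.9719158  -0.23501683 -0.01211452 -0.5315674 ]
 [-0.14765026 -0.56890603 -0.80903976  0.15824422]
 [ 0.18324593  0.78810724 -0.58762905  1.19819863]
 [ 0.          0.          0.          1.        ]]
[[474.92255343   0.         258.93861426]
 [  0.         474.92255343 184.99011421]
 [  0.           0.           1.        ]] [-0.05238548  0.          0.          0.          0.        ] [[ 0.02199398 -0.99975188 -0.00352733 -0.02503049]
 [-0.99503722 -0.02154752 -0.09714238  0.52918855]
 [ 0.09704228  0.00564638 -0.99526424  1.50520558]
 [ 0.          0.          0.          1.        ]]
```

View pics/side0.png

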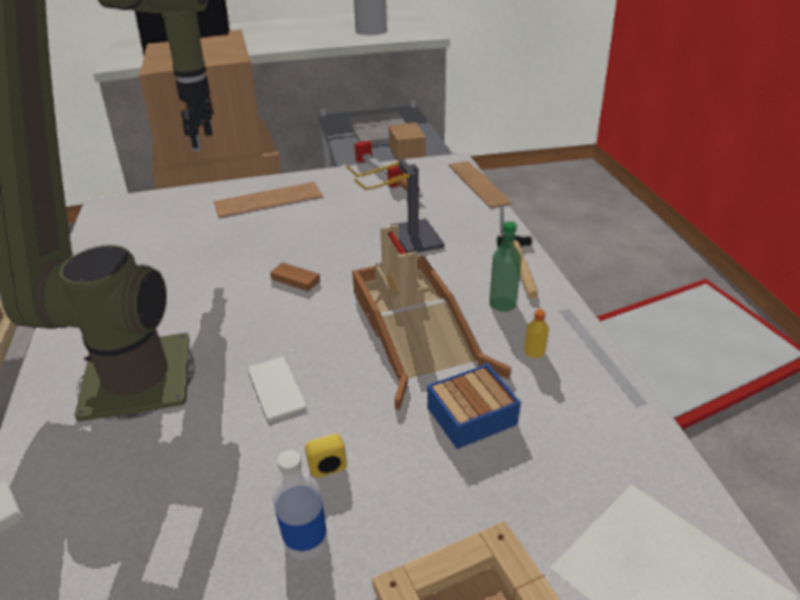

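View pics/top0.png

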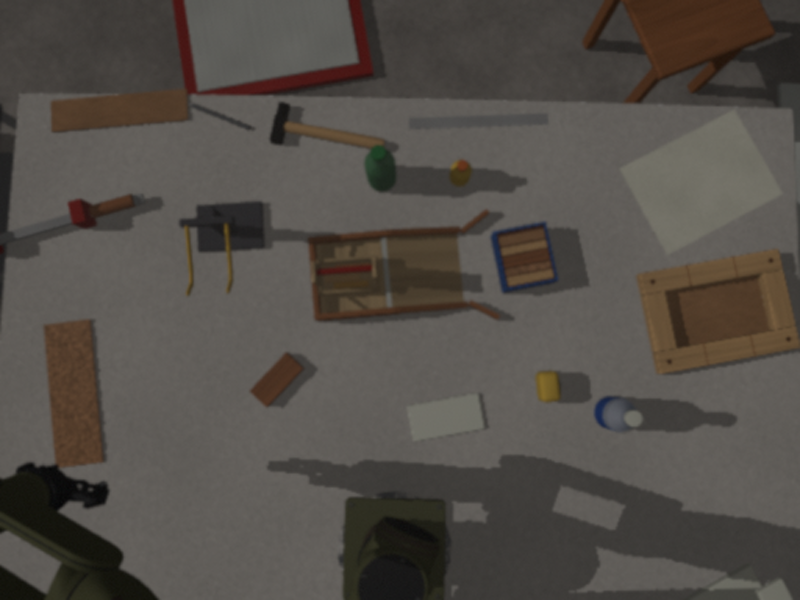

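The side view shows the caddy on the shelf (~(400,265)), the crate at (473,405) before the ramp, and the hook at (385,175). In the top view the hook arms are at (190,290) and (230,290), the stand spans x 310–465, y 230–318, and the crate is at (525,257). I'll take enlarged crops in native pixels to measure.

```bash
cat > h.py <<'E'
import numpy as np,cv2,pickle
def ray(c,u,v):
    K,D,T=c["intrinsics"],np.array(c["distortion"]),c["camera_from_world"]
    p=cv2.undistortPoints(np.array([[[u,v]]],float),K,D)[0,0]
    R,t=T[:3,:3],T[:3,3]; return -R.T@t, R.T@np.array([p[0],p[1],1])
def at_z(c,u,v,z):
    o,d=ray(c,u,v); return o+d*(z-o[2])/d[2]
def proj(c,P):
    T=c["camera_from_world"]; return cv2.projectPoints(np.atleast_2d(P).astype(float),cv2.Rodrigues(T[:3,:3])[0],T[:3,3],c["intrinsics"],np.array(c["distortion"]))[0][:,0]
def crop(c,x0,y0,x1,y1,s,name):
    im=c["color"][y0:y1,x0:x1]; im=cv2.convertScaleAbs(im,alpha=1.8) if im.mean()<100 else im
    im=cv2.resize(im,None,fx=s,fy=s,interpolation=cv2.INTER_CUBIC)
    for x in range((x0//20+1)*20,x1,20): cv2.line(im,(int((x-x0+.5)*s),0),(int((x-x0+.5)*s),6),(0,0,255),1); cv2.putText(im,str(x),(int((x-x0+.5)*s)-9,16),0,.35,(0,0,255))
    for y in range((y0//20+1)*20,y1,20): cv2.line(im,(0,int((y-y0+.5)*s)),(6,int((y-y0+.5)*s)),(0,0,255),1); cv2.putText(im,str(y),(8,int((y-y0+.5)*s)+4),0,.35,(0,0,255))
    cv2.imwrite("pics/"+name,im)
E
python3 - <<'E'
from h import *
t=pickle.load(open("top0.pkl","rb"));s=pickle.load(open("side0.pkl","rb"))
crop(t,190,130,370,210,4.4,"t1.png"); a=cv2.imread("pics/t1.png")
crop(t,100,120,185,195,4.4,"t2.png"); crop(s,215,90,310,165,4.4,"t3.png")
b=cv2.imread("pics/t2.png");c=cv2.imread("pics/t3.png")
bc=np.zeros((max(b.shape[0],c.shape[0]),a.shape[1],3),np.uint8); bc[:b.shape[0],:b.shape[1]]=b; w=a.shape[1]-b.shape[1]; bc[:c.shape[0],b.shape[1]:b.shape[1]+w]=c[:,:w]
o=np.vstack([a,bc])[:600]; print(o.shape); cv2.imwrite("pics/comb.png",o)
E
```

```text
(600, 792, 3)
```

View pics/comb.png

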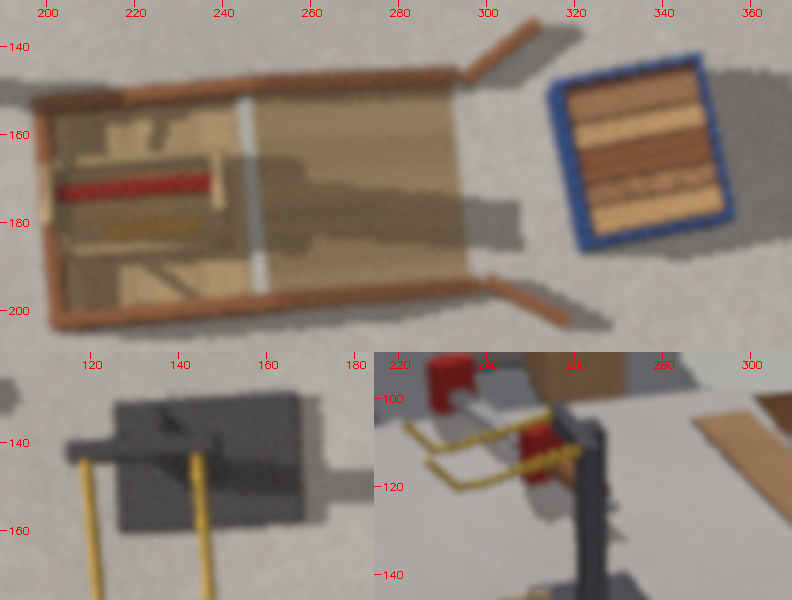

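The crops show the caddy's handle running along the ramp (native top pixels (202,173)–(238,171)), with the hook's arms pointing toward the robot. Next I'll fit poses to these points.

```bash
cat > fit.py <<'E'
from h import *
from scipy.optimize import least_squares
t=pickle.load(open("top0.pkl","rb"));s=pickle.load(open("side0.pkl","rb"))
A=lambda x,y:(190+x/4.4-.5,130+y/4.4-.5); B=lambda x,y:(100+x/4.4-.5,120+(y-352)/4.4-.5); C=lambda x,y:(215+(x-374)/4.4-.5,90+(y-352)/4.4-.5)
def fit(name,x0,obs):
    def P(p,l): c,s_=np.cos(p[2]),np.sin(p[2]); return np.array([p[0]+c*l[0]-s_*l[1],p[1]+s_*l[0]+c*l[1],l[2]])
    f=lambda p:np.concatenate([proj(c,P(p,l))[0]-uv for c,l,uv in obs])
    r=least_squares(f,x0,loss="soft_l1"); print(name,r.x.round(4)); print(r.fun.reshape(-1,2).round(1).tolist() if False else f(r.x).reshape(-1,2).round(1).tolist()); return r.x
if __name__=="__main__":
    print("guess",at_z(t,*A(134,187),.145),at_z(t,*A(248,195),.042),at_z(t,*A(640,150),.058),at_z(t,133,180,.18))
    fit("hook",[.6,.4,0],[(t,(-.034,.037,.206),(120.5,187)),(t,(-.034,-.037,.206),(146,186)),(t,(.093,.037,.198),B(84,462)),(t,(.093,-.037,.198),B(196,456)),
     (s,(-.012,.037,.18),C(434,451)),(s,(-.012,-.037,.18),C(461,487)),(s,(-.034,.037,.206),C(405,423)),(s,(-.034,-.037,.206),C(428,462)),
     (t,(.175,.07,.008),B(114,403)),(t,(.175,-.07,.008),B(300,392)),(t,(.075,-.07,.008),B(302,523)),(t,(.075,.07,.008),B(120,532))])
    fit("stand",[.6,.0,0],[(t,(.073,0,.042),A(238,97)),(t,(-.073,0,.042),A(256,292)),(t,(.073,-.16,0),A(455,92)),(t,(-.073,-.16,0),A(468,277)),(t,(.073,.136,.06),A(50,115)),(t,(-.073,.136,.06),A(62,311))])
    fit("crate",[.6,-.2,0],[(t,(.062,.055,.058),A(551,85)),(t,(.062,-.055,.058),A(700,57)),(t,(-.062,-.055,.058),A(734,218)),(t,(-.062,.055,.058),A(583,249))])
    fit("handle",[.6,.1,0],[(t,(0,.054,.145),A(57,192)),(t,(0,-.054,.145),A(211,182))])
E
python3 fit.py; python3 -c "
from station import bot;print(bot.get_tool_rot().round(2))"
```

```text
guess [0.55436273 0.10289441 0.145     ] [0.56299365 0.02901116 0.042     ] [ 0.59986584 -0.25322649  0.058     ] [0.52122664 0.35283146 0.18      ]
hook [0.5332 0.349  0.0841]
[[-0.8, 0.5], [-0.6, -0.1], [0.5, -0.3], [0.4, -0.5], [-0.1, 0.4], [-1.1, 0.6], [0.2, 1.2], [0.0, 0.6], [-0.0, -0.1], [-0.3, -0.3], [0.5, -0.3], [-0.4, 0.4]]
stand [0.5621 0.0303 0.1106]
[[-0.1, 0.1], [-0.2, 0.9], [-0.7, -0.9], [0.6, 0.9], [-0.2, -1.2], [0.6, 0.0]]
crate [ 0.5985 -0.2547  0.2083]
[[-0.1, -0.6], [-0.2, -0.5], [0.0, 0.9], [0.3, 0.3]]
handle [0.5544 0.1029 0.0861]
[[-0.6, 0.0], [0.6, -0.0]]
[[-0.96  0.29 -0.  ]
 [ 0.29  0.96 -0.  ]
 [ 0.   -0.   -1.  ]]
```

```bash
cat >> h.py <<'E'
def down(yaw,sg=1):
    y=sg*np.array([np.cos(yaw),np.sin(yaw),0]); z=np.array([0,0,-1.]); return np.c_[np.cross(y,z),y,z]
def loc(pose,l):
    c,s=np.cos(pose[2]),np.sin(pose[2]); return [pose[0]+c*l[0]-s*l[1],pose[1]+s*l[0]+c*l[1],l[2]]
HOOK=(.5332,.349,.0841); STAND=(.5621,.0303,.1106); HAND=(.5544,.1029,.0861)
E
python3 - <<'E'
from h import *; from station import bot,viewer
p=bot.get_ee_pos(); bot.move_linear([p[0],p[1],.33],v=.3)
best=None
for sg in(1,-1):
    q=bot.ik([HAND[0],HAND[1],.137],down(HAND[2],sg)); q2=bot.ik(loc(HOOK,(-.12,0,.23)),down(HOOK[2],sg))
    print(sg,None if q is None else np.round(q,2),None if q2 is None else np.round(q2,2))
    if q is not None and q2 is not None and (best is None or max(abs(q[5]),abs(q2[5]))<best[0]): best=(max(abs(q[5]),abs(q2[5])),sg)
sg=best[1]; print("sg",sg)
bot.movep([HAND[0],HAND[1],.3],down(HAND[2],sg))
bot.move_linear([HAND[0],HAND[1],.137],v=.15)
bot.set_gripper(0.0); print("grip",bot.get_grip_width(),bot.get_ft_force())
bot.move_linear([HAND[0],HAND[1],.245],v=.12); print("grip",bot.get_grip_width(),bot.get_ft_force())
bot.move_linear(loc(HOOK,(-.13,0,.228)),v=.18,orientation=down(HOOK[2],sg))
bot.hold(.4); print(bot.get_clock(),bot.get_ee_pos(),bot.get_grip_width())
a=viewer.camera("side");b=viewer.camera("top")
pickle.dump((a,b),open("c1.pkl","wb"))
crop(a,180,60,340,180,5,"s1.png"); crop(b,80,100,240,220,5,"p1.png")
E
```

```text
1 [ 0.11  0.35  1.63 -0.    1.16  0.02] [ 0.61  0.23  1.55 -0.    1.36  0.52]
-1 None [ 0.61  0.23  1.55 -0.    1.36 -2.62]
sg 1
grip -0.00024927548192440536 [0.55621862 0.26308172 0.10421219]
grip 3.937585453455002e-05 [ 0.25670995  0.06944175 -0.17924961]
7.9583 [0.40381642 0.33788635 0.22797841] -1.598711368372628e-05
```

View pics/s1.png

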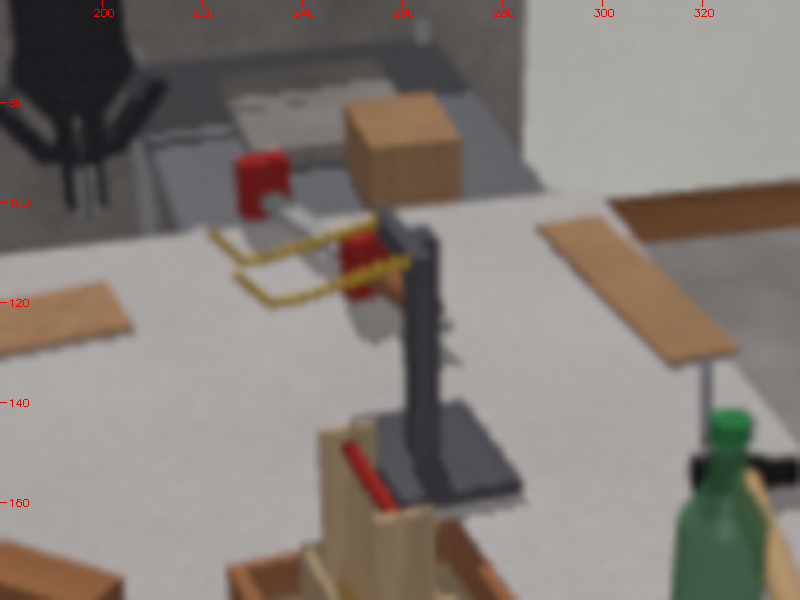

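View pics/p1.png

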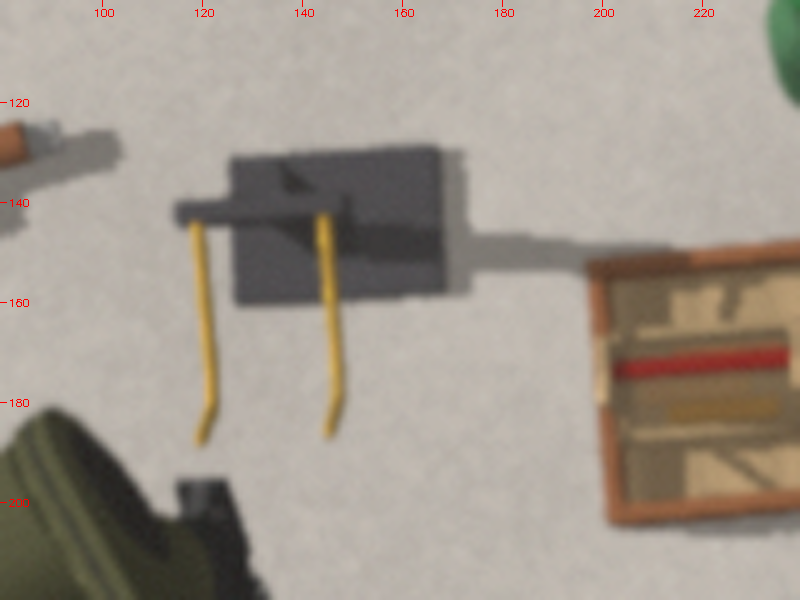

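The grasp missed: the grip width reads 0, and the caddy still stands on the shelf at (388,480) in the side crop. I'll triangulate the handle from both views to see why.

Run:
```python
from h import *; from station import bot
a,b=pickle.load(open("c1.pkl","rb"))
for n,l in(("far",(0,.054,.145)),("near",(0,-.054,.145))):
    P=loc(HAND,l); print(n,P,"top",proj(b,P),"side",proj(a,P))
def tri(us,ut):
    (o1,d1),(o2,d2)=ray(a,*us),ray(b,*ut); M=np.c_[d1,-d2]; k=np.linalg.lstsq(M,o2-o1,rcond=None)[0]; return o1+k[0]*d1,o2+k[1]*d2
print(tri((249.3,148.9),(201.9,173.5)),tri((258.1,161.1),(237.1,170.7)))
print("tool",proj(a,bot.get_ee_pos()),proj(b,bot.get_ee_pos()),"tips of hook",proj(a,loc(HOOK,(-.034,-.037,.206))))
```

```text
far [np.float64(0.5497563423675469), np.float64(0.15669996694973484), 0.145] top [[201.89347341 173.15209838]] side [[249.69582521 149.6094734 ]]
near [np.float64(0.5590436576324531), np.float64(0.049100033050265175), 0.145] top [[238.02642681 170.82449228]] side [[260.02052093 166.25769918]]
(array([0.54840219, 0.15623024, 0.14818845]), array([0.54833254, 0.15624001, 0.14818137])) (array([0.55374555, 0.05136967, 0.16334676]), array([0.55698003, 0.05088496, 0.1637319 ]))
tool [[197.37028231 109.31643522]] [[131.72188815 220.12499086]] tips of hook [[226.82252351 115.11128226]]
```

Run:
```python
from h import *; from station import bot
s=pickle.load(open("side0.pkl","rb"));t=pickle.load(open("top0.pkl","rb"));a,b=pickle.load(open("c1.pkl","rb"))
R=bot.get_tool_rot();p=np.array(bot.get_ee_pos());print(R.round(3))
ims=[]
for c,P,n in((s,np.array([.164,.551,.206]),1),(t,np.array([.164,.551,.206]),2),(a,p,3),(b,p,4)):
    Q=P-[0,0,.011]; u=proj(c,P)[0];v=proj(c,Q)[0];w=proj(c,P+[0,0,.1])[0]; print(n,u,v,w)
    x0=int(np.clip(u[0]-35,0,442));y0=int(np.clip(u[1]-32,0,318))
    im=cv2.resize(cv2.convertScaleAbs(c["color"][y0:y0+50,x0:x0+66],alpha=2.2),None,fx=6,fy=6,interpolation=cv2.INTER_CUBIC)
    for q,col in((u,(0,0,255)),(v,(0,255,0)),(w,(255,0,255))): cv2.circle(im,(int((q[0]-x0+.5)*6),int((q[1]-y0+.5)*6)),4,col,1)
    ims.append(im)
cv2.imwrite("pics/tcp.png",np.vstack([np.hstack(ims[:2]),np.hstack(ims[2:])]))
```

```text
[[-0.084  0.996  0.   ]
 [ 0.996  0.084  0.   ]
 [ 0.     0.    -1.   ]]
1 [131.11274968  99.82701397] [131.61867772 102.42671177] [126.42703618  75.36601932]
2 [ 55.38240763 303.6817224 ] [ 57.03110345 303.1049031 ] [ 39.09174445 309.37703532]
3 [197.37028231 109.31643522] [197.67151799 112.1753733 ] [194.55967795  82.26181823]
4 [131.72188815 220.12499086] [132.77485892 220.2179434 ] [121.29353523 219.20305577]
```

View pics/tcp.png

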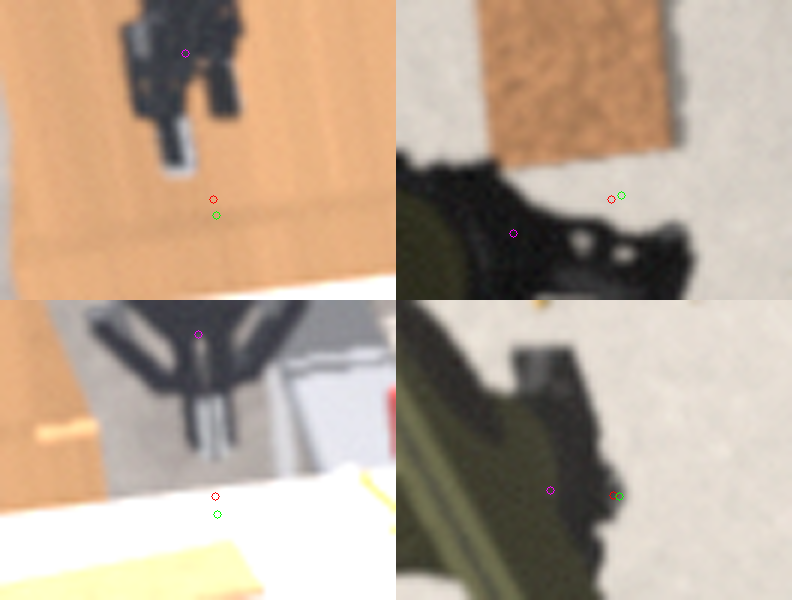

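In the pictures the shut fingertips appear about 35 mm higher than the reported TCP implies, which explains the miss. A light touch on the bare table will give the exact offset.

Run:
```python
from h import *; from station import bot
p=np.array(bot.get_ee_pos())
bot.move_linear([p[0],p[1],.04],v=.2)
try: print(bot.move_linear([p[0],p[1],-.035],v=.03,f_stop=4))
except bot.IKError as e: print(e)
print("contact tcp z",bot.get_ee_pos(),bot.get_ft_force(),bot.get_clock(),bot.get_grip_width())
bot.move_linear([p[0],p[1],.05],v=.2)
```

```text
True
contact tcp z [ 0.40377003  0.33797573 -0.02563698] [-0.4235311  -0.41051515  5.7331108 ] 11.075 0.00020261166423418263
```

Confirmed: contact came at a reported z of −0.0256 instead of +0.011, so the true height is the reported height plus 36.5 mm. I'll redo the grasp with that correction.

```bash
echo 'OFF=.0362' >> h.py
python3 - <<'E'
from h import *; from station import bot,viewer
p=np.array(bot.get_ee_pos()); bot.move_linear([p[0],p[1],.22],v=.3)
bot.set_gripper(.085)
bot.movep([HAND[0],HAND[1],.22],down(HAND[2]))
bot.move_linear([HAND[0],HAND[1],.137-OFF],v=.15)
bot.set_gripper(0.0); g=bot.get_grip_width(); print("grip",g,bot.get_ft_force())
if g>.008:
    bot.move_linear([HAND[0],HAND[1],.245-OFF],v=.12); print("grip",bot.get_grip_width(),bot.get_ft_force())
    bot.move_linear(loc(HOOK,(-.13,0,.228-OFF)),v=.18,orientation=down(HOOK[2]))
    bot.hold(.4)
print(bot.get_clock(),bot.get_ee_pos(),bot.get_grip_width())
a=viewer.camera("side");b=viewer.camera("top")
pickle.dump((a,b),open("c2.pkl","wb"))
crop(a,170,70,270,145,5,"s2.png"); crop(b,90,130,190,235,5,"p2.png")
x,y=cv2.imread("pics/s2.png"),cv2.imread("pics/p2.png"); o=np.zeros((525,800,3),np.uint8); o[:375,:400]=x[:,:400]; o[:,400:]=y[:,:400]; cv2.imwrite("pics/c2.png",o)
E
```

```text
grip 0.009980960990939985 [-0.58376107 -0.29857261  2.9052496 ]
grip 0.009874835134871607 [-0.41159799 -0.19468237 -3.55583459]
18.9667 [0.40384195 0.33787605 0.19180428] 0.010015499205312079
```

View pics/c2.png

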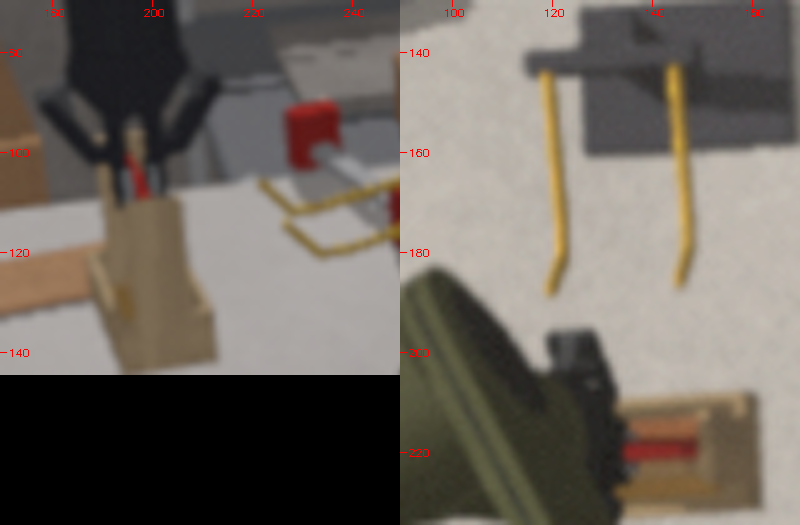

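Views: 7. The caddy is held upright, with the near handle end at top pixel (149,218.5). I'll check that it's centred along y, then hang it.

Run:
```python
from h import *; from station import bot,viewer
a,b=pickle.load(open("c2.pkl","rb"))
P=at_z(b,148.9,218.5,.236); d=P-[HOOK[0],HOOK[1],0]; c,s=np.cos(HOOK[2]),np.sin(HOOK[2]); L=(c*d[0]+s*d[1],-s*d[0]+c*d[1]); print("near end in hook frame",L)
e=float(np.clip(-.054-L[1],-.008,.008)); print("shift y",e)
bot.move_linear(loc(HOOK,(-.13,e,.230-OFF)),v=.05)
r=bot.move_linear(loc(HOOK,(0,e,.230-OFF)),v=.08,f_stop=8); print("blocked",r,bot.get_ft_force())
if not r:
    r=bot.move_linear(loc(HOOK,(0,e,.178-OFF)),v=.04,f_stop=2.0); print("down",r,bot.get_ee_pos()[2]+OFF,bot.get_ft_force())
bot.hold(.3); print(bot.get_clock(),bot.get_ft_force())
a=viewer.camera("side");b=viewer.camera("top")
crop(a,190,70,290,145,5,"s3.png"); crop(b,90,130,190,235,5,"p3.png")
x,y=cv2.imread("pics/s3.png"),cv2.imread("pics/p3.png"); o=np.zeros((525,800,3),np.uint8); o[:375,:400]=x[:,:400]; o[:,400:]=y[:,:400]; cv2.imwrite("pics/c3.png",o)
```

```text
near end in hook frame (np.float64(-0.12863010691467014), np.float64(-0.0503105107610806))
shift y -0.0036894892389194023
blocked False [ 0.5365902  -0.76538865 -2.06738293]
down True 0.18175820023364433 [-0.99342422  0.04515006  4.65708335]
22.4833 [-0.10299218  0.18791168  5.6820113 ]
```

View pics/c3.png

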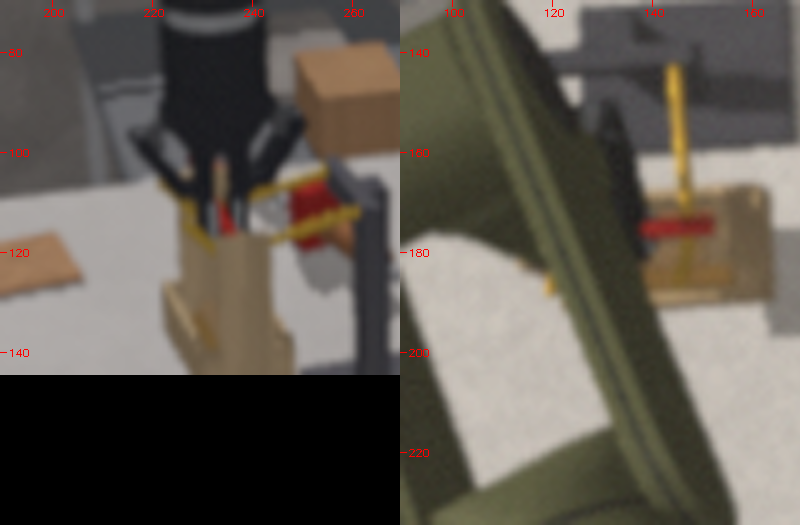

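Views: 8. The caddy is over both arms, and contact came at a true height of 0.182 as expected. I'll release it, retreat, and line up behind the crate with two spread fingers.

Run:
```python
from h import *; from station import bot,viewer
bot.set_gripper(.04); bot.hold(.3)
p=np.array(bot.get_ee_pos()); bot.move_linear([p[0],p[1],.25],v=.12)
bot.set_gripper(.06)
R=down(STAND[2])
bot.movep(loc(STAND,(.003,-.385,.2)),R)
bot.move_linear(loc(STAND,(.003,-.385,-.009)),v=.2)
print(bot.move_linear(loc(STAND,(.003,-.315,-.009)),v=.07,f_stop=25),bot.get_ft_force(),bot.get_clock(),bot.get_ee_pos())
a=viewer.camera("side");b=viewer.camera("top")
pickle.dump((a,b),open("c4.pkl","wb"))
crop(a,200,80,350,290,2.5,"s4.png"); crop(b,90,110,370,230,2.8,"p4.png")
x,y=cv2.imread("pics/s4.png"),cv2.imread("pics/p4.png"); x=cv2.resize(x[:,:],None,fx=.5,fy=.5) if False else x
o=np.zeros((336+260,800,3),np.uint8); o[:336,:784]=y; crop(a,215,85,315,137,5,"s4a.png"); crop(a,250,200,350,252,3,"s4b.png")
m,n=cv2.imread("pics/s4a.png"),cv2.imread("pics/s4b.png"); o[336:336+m.shape[0],:500]=m; o[336:336+n.shape[0],500:800]=n; cv2.imwrite("pics/c4.png",o)
```

```text
False [ 0.42475959 -0.597939    0.01313737] 29.4833 [ 0.59943137 -0.28185366 -0.00935672]
```

View pics/c4.png

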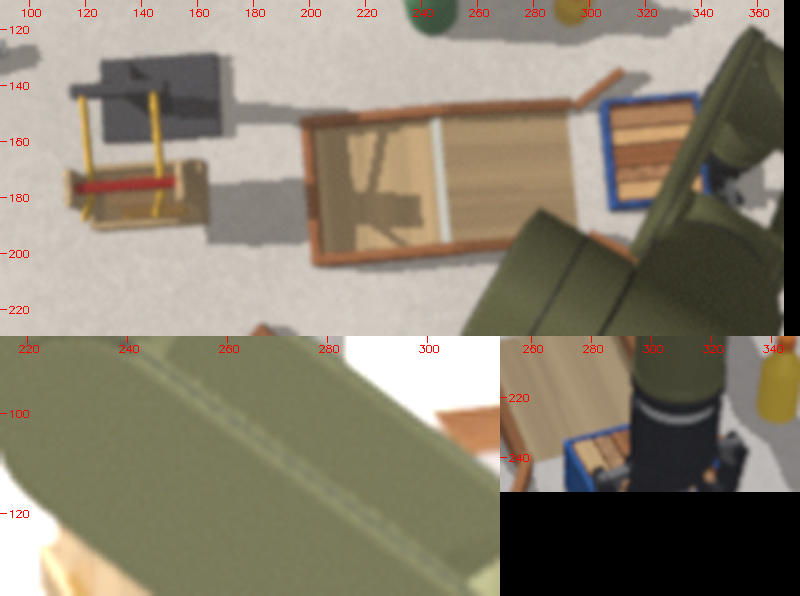

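Views: 9. The caddy hangs on both arms ((80,195) and (155,195) in the crop), and the crate has turned nearly square with the ramp. I'll check its lateral offset and keep pushing.

Run:
```python
from h import *; from station import bot,viewer
a,b=pickle.load(open("c4.pkl","rb")); c,s=np.cos(STAND[2]),np.sin(STAND[2])
for u in((303.8,147.0),(308.1,184.5)):
    d=at_z(b,*u,.058)[:2]-STAND[:2]; print("front corner stand frame",(c*d[0]+s*d[1]).round(4),(-s*d[0]+c*d[1]).round(4))
k=-.034
for r,tip,v in((-.19,.025,.07),(-.085,.066,.05)):
    st=bot.move_linear(loc(STAND,(.003,r-.011,tip+k)),v=v,f_stop=25); print(r,st,bot.get_ft_force().round(1),bot.get_clock())
    if st: break
a=viewer.camera("side");b=viewer.camera("top")
pickle.dump((a,b),open("c5.pkl","wb"))
crop(a,200,120,340,270,3.8,"s5.png"); crop(b,190,110,330,220,3.0,"p5.png")
x,y=cv2.imread("pics/s5.png"),cv2.imread("pics/p5.png"); o=np.zeros((570,800,3),np.uint8); o[:x.shape[0],:420]=x[:570,:420]; o[:y.shape[0],420:]=y[:,:380]; cv2.imwrite("pics/c5.png",o)
```

```text
front corner stand frame 0.068 -0.1927
front corner stand frame -0.0525 -0.1944
-0.19 False [-0.4 -2.1 -0. ] 31.3583
-0.085 False [ 0.5 -4.5  0.3] 33.7667
```

View pics/c5.png

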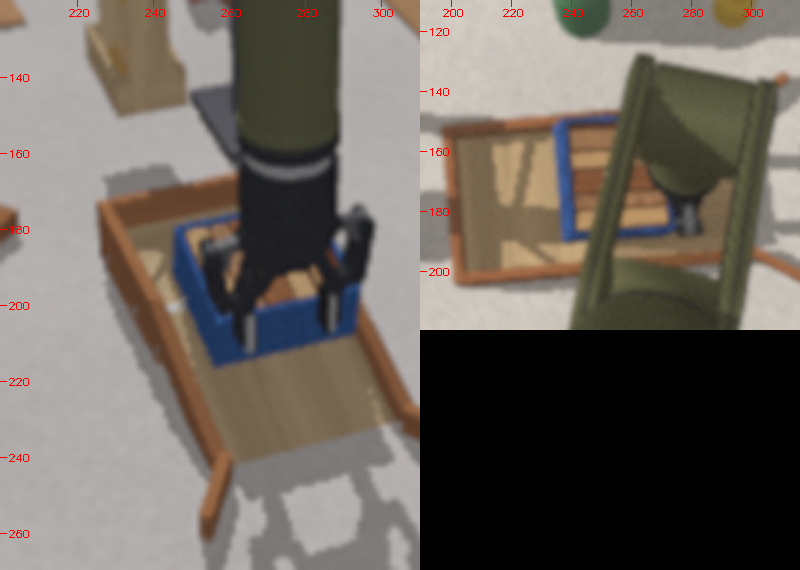

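Views: 10. The crate is square in the channel, its front past the lip, with two fingers on its rear face. I'll push it over the lip.

Run:
```python
from h import *; from station import bot,viewer
k=-.034
for r,tip,v in((-.03,.067,.04),(.010,.063,.03)):
    st=bot.move_linear(loc(STAND,(.003,r-.011,tip+k)),v=v,f_stop=30); print(r,st,bot.get_ft_force().round(1),bot.get_clock())
    if st: break
bot.hold(.3); print(bot.get_ft_force().round(1))
a=viewer.camera("side");b=viewer.camera("top")
pickle.dump((a,b),open("c6.pkl","wb"))
crop(a,200,120,340,270,3.8,"s6.png"); crop(b,190,110,330,220,3.0,"p6.png")
x,y=cv2.imread("pics/s6.png"),cv2.imread("pics/p6.png"); o=np.zeros((570,800,3),np.uint8); o[:x.shape[0],:420]=x[:570,:420]; o[:y.shape[0],420:]=y[:,:380]; cv2.imwrite("pics/c6.png",o)
```

```text
-0.03 False [ 0.  -0.3 -0.5] 35.3917
0.01 False [ 0.1 -2.9  2. ] 36.8833
[ 0.2 -3.2  1.5]
```

View pics/c6.png

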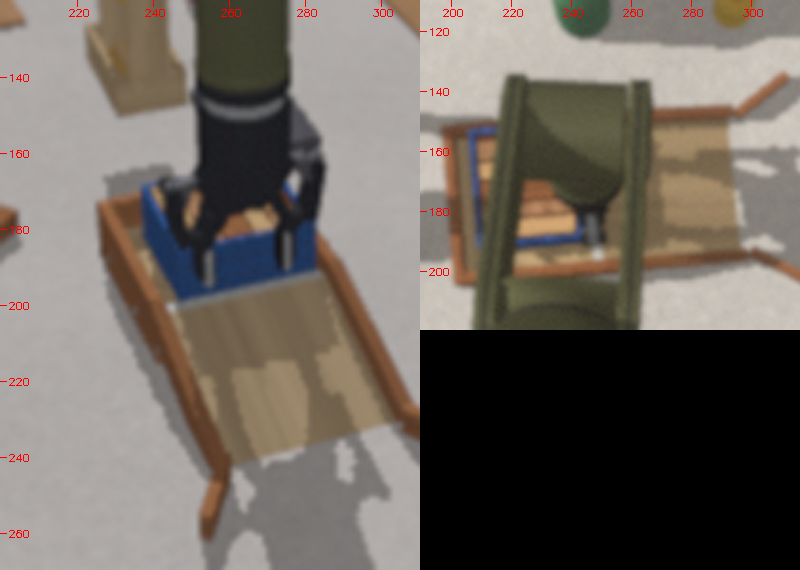

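Views: 11. The rear edge is right at the lip, and the remaining 3 N drag suggests it's still resting on it. I'll continue in small steps, watching the force and tracking the crate's top corner in the images.

Run:
```python
from h import *; from station import bot,viewer
k=-.034
for r in(.013,.016,.019,.022):
    st=bot.move_linear(loc(STAND,(.003,r-.011,.063+k)),v=.02,f_stop=15); bot.hold(.2); f=bot.get_ft_force(); print(r,st,f.round(1),bot.get_clock())
    if st: break
# back off, raise clear, look
bot.move_linear(loc(STAND,(.003,-.05,.075+k)),v=.1)
bot.move_linear(loc(STAND,(.003,-.10,.2)),v=.2)
bot.movep(loc(STAND,(-.05,-.3,.25)),down(STAND[2])); print(bot.get_clock(),bot.get_ft_force())
a=viewer.camera("side");b=viewer.camera("top")
pickle.dump((a,b),open("c7.pkl","wb"))
crop(a,205,90,325,230,4,"s7.png"); crop(b,190,130,290,215,3.2,"p7.png")
x,y=cv2.imread("pics/s7.png"),cv2.imread("pics/p7.png"); o=np.zeros((560,800,3),np.uint8); o[:,:480]=x[:560,:480]; o[:y.shape[0],480:]=y[:,:320]
crop(b,95,130,195,215,3.2,"q7.png"); z=cv2.imread("pics/q7.png"); o[280:280+z.shape[0],480:]=z[:280,:320]; cv2.imwrite("pics/c7.png",o)
```

```text
0.013 False [ 0.  -2.4  0.7] 37.7833
0.016 False [0.2 0.  0.1] 38.2833
0.019 False [ 0.4 -0.1 -0.7] 38.7833
0.022 False [ 0.9 -1.6 -0.6] 39.2833
41.9 [-0.82542646  0.6828378  -1.04737724]
```

View pics/c7.png

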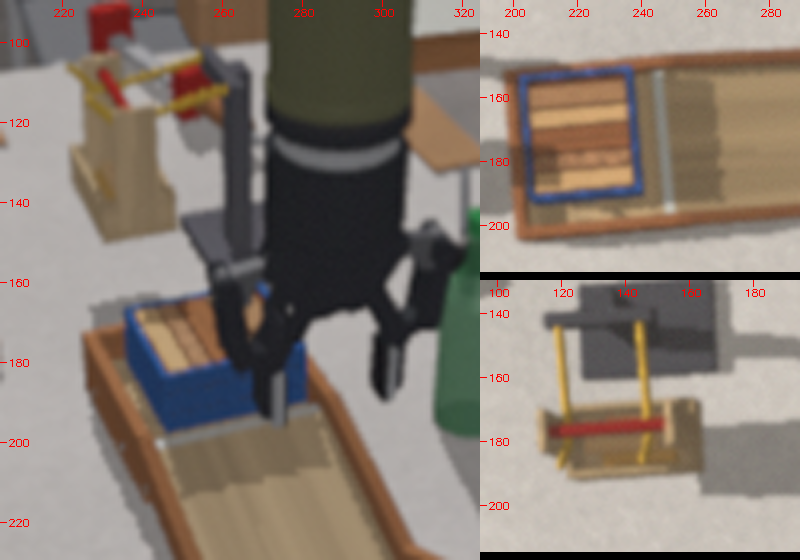

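Views: 12. The crate sits behind the lip inside the channel, and the caddy hangs upright on both arms. As a last numeric check I'll fit the crate at shelf height and compare the bystanders against the first pictures, then hand in.

Run:
```python
from h import *; from station import bot
from fit import fit
a,b=pickle.load(open("c7.pkl","rb")); t=pickle.load(open("top0.pkl","rb"))
A=lambda x,y:(190+(x-480)/3.2-.5,130+y/3.2-.5)
p=fit("crate",[.57,.1,.1],[(b,(.062,.055,.088),A(519,76)),(b,(.062,-.055,.088),A(632,66)),(b,(-.062,-.055,.088),A(643,193)),(b,(-.062,.055,.088),A(531,201))])
c,s=np.cos(STAND[2]),np.sin(STAND[2]); d=p[:2]-STAND[:2]; print("stand frame",c*d[0]+s*d[1],-s*d[0]+c*d[1],p[2]-STAND[2])
for n,x,y in(("green",243,107),("glue",294,110),("water",397,265),("tape",351,247),("offcut",177,243)):
    w=[cv2.cvtColor(k["color"][y-20:y+20,x-20:x+20],cv2.COLOR_BGR2GRAY).astype(np.float32) for k in(t,b)]
    print(n,"shift px",np.round(cv2.phaseCorrelate(*w,cv2.createHanningWindow((40,40),cv2.CV_32F))[0],2))
bot.job_done(); print(bot.get_clock())
```

```text
crate [0.5637 0.1044 0.1122]
[[0.2, -0.0], [0.1, -0.1], [0.1, -0.3], [-0.4, 0.4]]
stand frame 0.009752032460802161 0.07348480547796103 0.0015927496059547491
green shift px [-0.08 -0.16]
glue shift px [-0.16  0.03]
water shift px [ 0.1  -0.08]
tape shift px [-0.79 -5.18]
offcut shift px [-0.23  0.04]
the job is handed in; nothing more can be done
the job is handed in; nothing more can be done
```

Run:
```python
from h import *
s=pickle.load(open("side0.pkl","rb"))["color"]; x,y=208,291
for f in("c2","c5","c6","c7"):
    k=pickle.load(open(f+".pkl","rb"))[0]["color"]
    w=[cv2.cvtColor(i[y-20:y+20,x-20:x+20],cv2.COLOR_BGR2GRAY).astype(np.float32) for i in(s,k)]
    print(f,np.round(cv2.phaseCorrelate(*w,cv2.createHanningWindow((40,40),cv2.CV_32F)),2).tolist() if False else cv2.phaseCorrelate(*w,cv2.createHanningWindow((40,40),cv2.CV_32F)))
```

```text
c2 ((-0.1306813595846208, -0.06554588549808216), 0.8172928947210312)
c5 ((0.11653896589302448, 0.037116745601746715), 0.963428720831871)
c6 ((0.14112740662117318, -0.0945612975960266), 0.9544841799139977)
c7 ((0.04563425570739099, -0.10378519404579123), 0.9267792963981628)
```

The caddy hangs upright by its red handle on both hook arms. The crate was then pushed up the ramp and dropped behind the lip onto the shelf. I handed the job in at about 42 s, with the robot touching nothing.

**Problem on the way:** the first grasp closed on air above the handle. The true tool height was about 36 mm above the reported one. A light touch on the table measured the offset, and I corrected every later move for it. The caddy was not disturbed.

**Last checks:**
- **Crate:** the rear drag fell to 0 N as it dropped off the lip. A fit of its top corners at shelf height left errors of at most 0.4 pixels. It puts the centre 73 mm behind the lip, where 55–81 mm is possible, and 10 mm off the centre line. That is close to one side board, and it is square with the stand to 0.002 rad.
- **Caddy:** the handle met the arms at the expected height. The last pictures from both cameras show it on both arms.
- **Bystanders:** four of the five moved less than 0.25 pixels in the top view.
- **Disagreement:** the top view showed a 5-pixel shift at the tape measure, probably the arm in the way or its shadow. The side camera, which I compared after handing in, shows 0.1 pixels or less in its last picture, so I take it as unmoved.
- **Handle direction:** the handle ran along the ramp, not across it as described. I worked from the images.

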